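Strip the burnishing mandrel

ROBOT

A 6-joint arm with a two-finger parallel gripper is mounted at the origin on the work surface. World frame = base frame: x ahead of the robot, y to its left, z up, the work surface at z = 0. Lengths are in m, angles in rad, forces in N, time in s.
With the tool pointing down it reaches from about 0.35 to 0.775 m from the base axis. Payload 7.3 kg.
Tool frame: the origin (TCP) lies between the finger pads; the fingertips stand 8 mm ahead of it and the grasp point (between the pads) lies 11 mm behind it (robot.nose_length is the distance from the TCP to the fingertips, in m); z points along the fingers, y is the line along which they close (so a half turn about z gives the same grasp; the last joint's range is limited). The gripper opens to 92 mm and grips with 3 to 60 N. Pads are 19 mm wide; open, the fingers measure 130 mm over their backs; the gripper's body (75 mm by 190 mm) begins 47 mm behind the grasp point.
Start: joints at [-1.277, 0.342, 1.524, -0, 1.275, -0.146], TCP at [0.224, -0.475, 0.235] pointing down, gripper open.
Joint ranges: [-2.53, 2.53], [-0.77, 2.02], [0.04, 2.7], [-1, 4.14], [0.28, 2.66], [-3.11, 3.11]. Speed limits (rad/s): [2.57, 2.57, 3.14, 3.14, 3.14, 3.14].

INTERFACE

Orientations are given as [roll, pitch, yaw] about the fixed x, y, z axes, in that order (R = Rz(yaw) Ry(pitch) Rx(roll)).
In Python, from cell import robot gives the robot as it stands. The module is installed in compiled form; this text tells all that it offers.
- The arm moves only by the shell command python3 -m jog 'ROWS' [FORCE]. ROWS is JSON, a list that holds one entry, the list of rows, each a list of 5 numbers: the gripper's target within -1 to 1 (fully open at 1, half-way at 0, shut at -1), then the shift along the tool's x, y, z in m, then the turn about the tool's z in rad. A call has 1 to 5 rows; each row is the pose to reach, as a shift and turn from the pose commanded when the call began, along the tool's axes at that moment; what a row does not reach only later rows make up. A row lasts 1/12 s, in which the tool goes at most 41.7 mm and 7.16 degrees, less where a joint would pass 70% of its speed; a pose out of reach is approached as far as the arm can. A call with a gripper value outside its range is refused whole. The fingers move at their own pace and stop on an object; FORCE is the grip in N (left out, the last holds). Time passes only in rows, so rows that repeat a pose let the fingers close. It gives the time, the measured TCP pose, the force, the opening and the grip force at its end, in the units of the state.
- robot.observe(): the state, without advancing time (a new reading comes with each control period).
- robot.read_camera(name): name is "scene" or "top"; returns the picture (480x640x3 uint8, red, green, blue); there is no depth.
- robot.camera_model(name): a dict with "camera_matrix" (3x3 intrinsics, pixels), "position" and "attitude" of the camera in the world. Camera axes: x right, y down, z forward; pixel columns grow to the right and rows downward; lengths in m; the calibration is good to about 2 mm. A picture is of the moment at which its call begins. camera_model takes no time and is no camera call.
- robot.hand_in(): hands the job in; it is judged then, once.
The state is a dict: "time": time; "qpos": joint angles; "qvel": joint speeds; "joint_efforts": joint torques, N m; "tool_pos": TCP position; "tool_rot": TCP orientation; "contact_force": force on the tool from outside, world axes, zero at the start; "torque": the same for the moment, N m; "opening": finger opening in m; "grip_force": force on a finger pad.
Only numpy, scipy, OpenCV 4.12 (cv2) and the standard library are available. Lean on these libraries where they do the work, as an engineer would, in place of code of your own. Each camera call takes 0.05 s, during which the arm holds its last target. There are 200 camera calls.

TASK

The two leather-burnishing wheels on the bench mandrel are worn. Slide the red stop collar off the free end of the bar and set it down in the small white dish, without dropping it in from above; only then slide both wheels and the brass spacer between them off the same end so that they fall into the wooden tray under it. Leave the yellow wax tin, the hammer, the brush and the wooden shoe last where they are.

Things in the scene. Friction and masses are not known exactly. Their poses are not given: they have to be found in the camera images.
- mandrel: Green stand fixed to the bench, holding a level steel bar 16 mm in diameter by one end. Origin on the bench under the bar, 105 mm back from its free end; z up; the bar runs along the stand's y, its axis 90 mm above the bench, free end towards -y. Post 50 mm wide, 108 mm high, at y = +107 to +143 mm; base plate 120 x 80 x 14 mm.
- bar_tip (a point): Centre of the bar's free end face, axes as the stand's. Everything on the bar slides freely. From the flange outwards at the start: 47 to 53 mm bare, dark wheel, spacer, pale wheel (1 to 12 mm apart), 7 to 30 mm bare, collar, 18 to 36 mm bare, this end.
- flange (a point): Centre of the face of the dark fixed flange, 56 mm in diameter, at the bar's inner end: 202 mm from bar_tip, 90 mm above the bench.
- collar: Red stop collar, a tube 34 mm in outer diameter and 30 mm long, hole 21 mm, 90 g; origin at its centre, its y axis is the axis of the hole. On the bar it hangs 2.5 mm low, loose, with nothing to unlock.
- wheel_dark: Worn dark brown wooden wheel with two black bands, 64 mm in diameter, 24 mm wide, hole 21 mm, 60 g; innermost on the bar. Origin at its centre, y axis along its hole. It hangs 2.5 mm low on the bar.
- spacer: Brass spacer ring, 48 mm in diameter, 16 mm wide, hole 21 mm, 80 g; between the wheels. Origin at its centre, y axis along its hole.
- wheel_pale: Worn pale wooden wheel with two brown bands, 64 mm in diameter, 24 mm wide, hole 21 mm, 60 g; outermost of the three. Origin at its centre, y axis along its hole.
- tray_in (a point): Centre of the inner floor (6 mm above the bench) of the open wooden tray, fixed to the bench under the bar's free end: 200 mm across the bar (x), 170 mm along it (y), 35 mm high, walls 6 mm, turned up to 0.05 rad from the bar. The bar's end stands over it, 20 to 40 mm inside its near wall. Wheels on the bar clear its rim by 20 mm.
- dish: Small white round dish with a flat floor, 110 mm over its rim, 22 mm high, wall 4 mm, floor 5 mm thick, loose on the bench, 350 g; origin at the centre of its underside. It stands about 125 mm to one side of the bar or the other (the tin stands on the opposite side).
- tin: Closed yellow wax tin, 65 mm in diameter, 44 mm high, loose; bystander. Origin at the centre of its underside.
- hammer: Hammer lying to the far left; bystander. Origin on its underside, handle along its -x.
- brush: Brush lying to the right of the tray; bystander. Origin on its underside, handle along its -x.
- last: Pale wooden shoe last (foot form), 205 mm long, 78 mm wide, 92 mm high, standing to the left; bystander. Origin on its underside.
Things that resemble listed ones, but are neither listed nor needed, are in the scene too. Of the things like the dish, leave any that is orange; of the rest the smaller one is meant.

How it is judged:
By the outcome, as a careful person would: the job done as asked, in the order asked, and still so for the second after the job is handed in, with the robot touching nothing.
It also fails if it takes over 64 s, if anything falls off the work surface, if the arm or the gripper's body presses on something with over 40 N, if the wrist force passes 120 N, or if a joint passes its speed limit or range.

## Working session

There is one attempt and no reset: what is moved stays moved. The work goes in short steps, Python scripts to look and compute and a shell command to move; the robot and the scene stay as the last step left them, time stands still between calls to the robot, and variables do not carry over. Pictures are saved under pics/ and viewed, at most 10 in all, crops included, and the job is handed in when it is done.

```bash
mkdir -p pics; python3 - <<'E'
from cell import robot
import cv2,json
for n in("scene","top"):
    cv2.imwrite(f"pics/{n}0.png",robot.read_camera(n)[:,:,::-1]); m=robot.camera_model(n); print(n,m)
s=robot.observe(); print(s["time"],s["tool_pos"],s["tool_rot"],s["opening"])
E
```

```text
scene {'camera_matrix': array([[541.27072365,   0.        , 327.73959223],
       [  0.        , 541.27072365, 238.8779541 ],
       [  0.        ,   0.        ,   1.        ]]), 'position': array([0.80919214, 0.50363995, 1.06907635]), 'attitude': array([-2.59428146, -0.00901806,  2.65012092])}
top {'camera_matrix': array([[482.39831693,   0.        , 327.63590987],
       [  0.        , 482.39831693, 235.11017821],
       [  0.        ,   0.        ,   1.        ]]), 'position': array([0.33090289, 0.00585529, 1.14699143]), 'attitude': array([-2.96227446, -0.00579675, -1.5441    ])}
0.1 [ 0.22344188 -0.47470319  0.23412442] [-3.14025550e+00 -1.88826038e-04  4.39833659e-01] 0.09145306917585441
```

View pics/scene0.png

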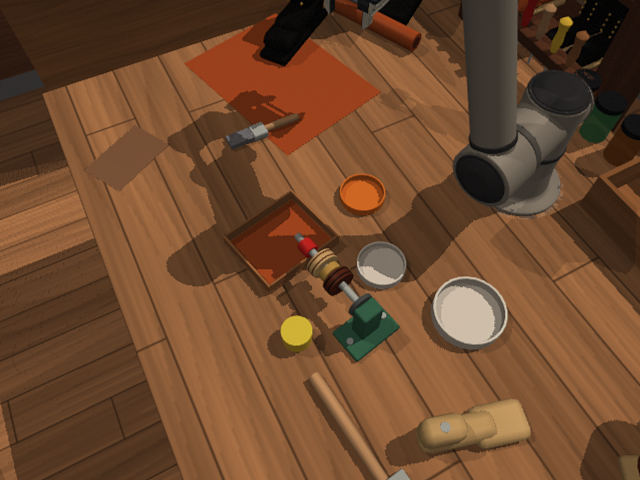

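View pics/top0.png

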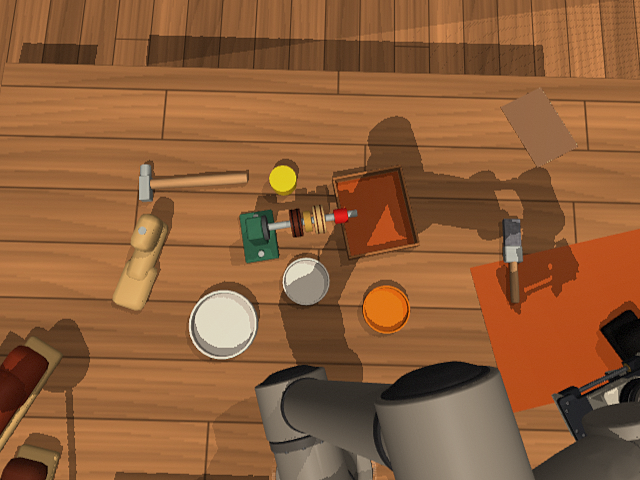

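In the top view, things like the dish are: small white (306,281), large white (223,324) and orange (386,309); I choose the small white one. The red collar is at (341,216), the pale wheel at (319,219), the dark wheel at (296,222), the tin at (283,179), the tray centre at about (375,213), and the brush is at (513,250). One close crop will check this.

```bash
python3 - <<'E'
import cv2,numpy as np
t=cv2.imread("pics/top0.png")[155:325,225:425]; s=cv2.imread("pics/scene0.png")[180:370,220:420]
a=cv2.resize(t,None,fx=4,fy=4)[:600]
b=cv2.resize(s,(400,380))
cv2.imwrite("pics/crop0.png",cv2.resize(t,(800,680))[:600])
cv2.imwrite("pics/crop1.png",cv2.resize(s[30:180],(800,600),interpolation=2))
E
```

```text
(no output)
```

View pics/crop0.png

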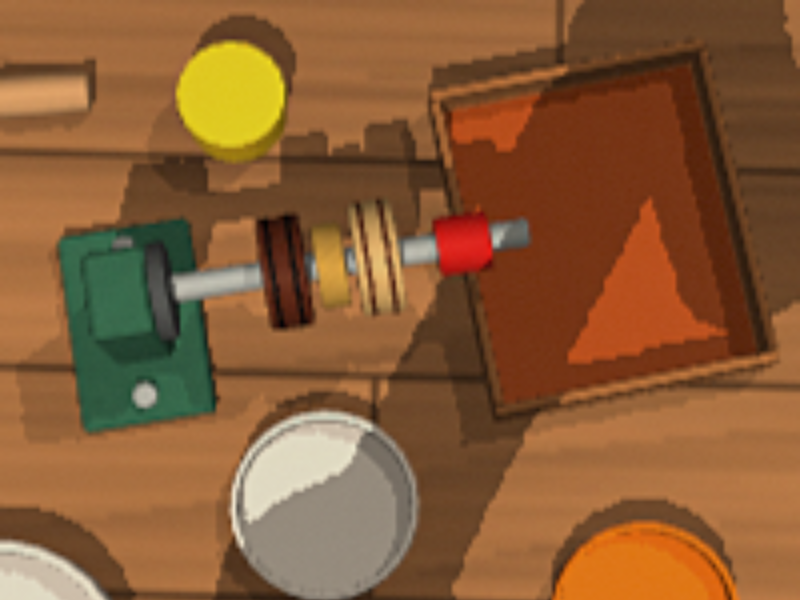

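View pics/crop1.png

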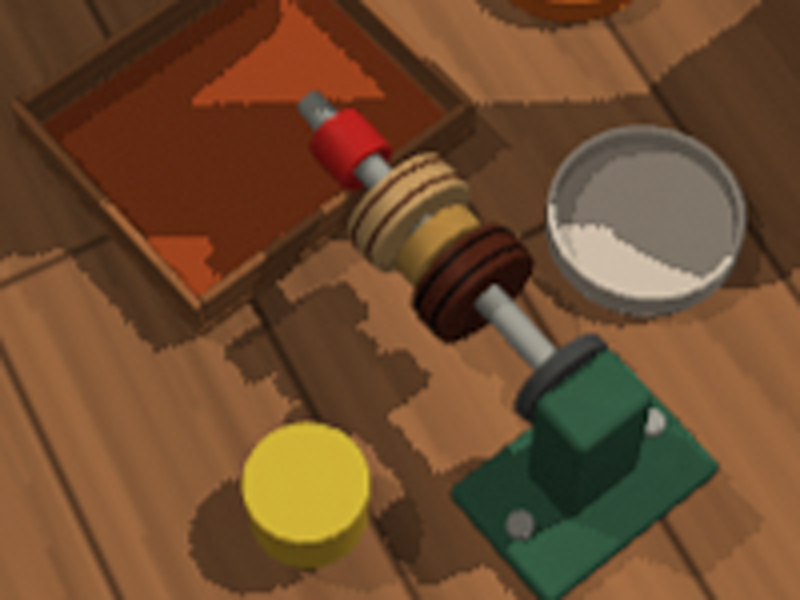

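The crops confirm it: small white dish, rim centre at crop (325,505), i.e. top (306,281). Bar from flange (178,288) to tip (526,234), collar faces at crop x 437 and 491, wheels and spacer between x 258 and 403.

```bash
cat >h.py <<'E'
from cell import robot
import numpy as np
from scipy.spatial.transform import Rotation as Ro
def px2w(n,u,v,z):
    m=robot.camera_model(n);R=Ro.from_euler("xyz",m["attitude"]).as_matrix()
    d=R@np.linalg.solve(m["camera_matrix"],[u,v,1]);p=m["position"]
    return (p+d*(z-p[2])/d[2])
def w2px(n,P):
    m=robot.camera_model(n);R=Ro.from_euler("xyz",m["attitude"]).as_matrix()
    q=m["camera_matrix"]@(R.T@(np.array(P)-m["position"]));return q[:2]/q[2]
def rel(P):  # shift in tool axes from present measured pose
    s=robot.observe();return Ro.from_euler("xyz",s["tool_rot"]).inv().apply(np.array(P)-s["tool_pos"])
E
python3 - <<'E'
from h import *
c=lambda x,y,z:px2w("top",225+x/4,155+y/4,z)
s=lambda x,y,z:px2w("scene",220+x/4,210+y/4,z)
tip=c(526,234,.09);fl=c(178,288,.09)
print("top tip",tip,"flange",fl,np.linalg.norm(tip-fl))
print("scene tip",s(308,98,.09),"fl",s(548,360,.09))
a=(tip-fl)/np.linalg.norm(tip-fl);print("dir",a,"ang",np.arctan2(a[1],a[0]))
for n,x,y,z in(("col in",437,247,.0875),("col out",491,240,.0875),("palein",350,260,.0875),("paleout",402,258,.0875),("darkin",258,275,.0875),("darkout",312,267,.0875)):
    P=c(x,y,z);print(n,P,"to tip",(tip-P)@a)
print("col scene",s(350,147,.0875),"dish",c(325,505,.022),s(646,213,.022),"tin",c(232,95,.044))
print("tray corners",[c(*k,.035)[:2].round(3) for k in((432,92),(705,45),(772,355),(500,415))])
E
```

```text
top tip [ 0.57370312 -0.05864042  0.09      ] flange [0.53738802 0.13505198 0.09      ] 0.19706732228003893
scene tip [ 0.57250177 -0.05841912  0.09      ] fl [0.53549377 0.13398885 0.09      ]
dir [ 0.18427762 -0.98287423  0.        ] ang -1.3854594825393973
col in [ 0.56539098 -0.00889993  0.0875    ] to tip 0.05042038858515102
col out [ 0.57026835 -0.03916404  0.0875    ] to tip 0.019775783324092404
palein [0.55656259 0.03972172 0.0875    ] to tip 0.09983622577882985
paleout [0.55852458 0.01058696 0.0875    ] to tip 0.07083886691243285
darkin [0.54653964 0.09095059 0.0875    ] to tip 0.15203476823902856
darkout [0.55195816 0.06088607 0.0875    ] to tip 0.12148661569274113
col scene [ 0.56589438 -0.02237764  0.0875    ] dish [0.42436951 0.05165664 0.022     ] [0.42452069 0.05646592 0.022     ] tin [0.66385955 0.11429847 0.044     ]
tray corners [array([ 0.672, -0.004]), array([ 0.706, -0.168]), array([ 0.518, -0.207]), array([ 0.478, -0.049])]
```

```bash
cat >r.py <<'E'
import sys
from h import *
s=robot.observe();P=[float(x) for x in sys.argv[1:4]];yaw=float(sys.argv[4])
d=(s["tool_rot"][2]-yaw+np.pi)%(2*np.pi)-np.pi
print("t",round(s["time"],2),"pos",s["tool_pos"].round(4),"rot",np.round(s["tool_rot"],3),"rel",rel(P).round(4),"turn",round(d,3),"F",s["contact_force"].round(1),"op",round(s["opening"],4),"grip",round(float(s["grip_force"]),1),"q",np.round(s["qpos"],2))
E
python3 -m jog '[[[1,0.503,-0.261,0.035,-1.316],[1,0.503,-0.261,0.035,-1.316],[1,0.503,-0.261,0.035,-1.316],[1,0.503,-0.261,0.035,-1.316],[1,0.503,-0.261,0.035,-1.316]]]'; python3 r.py 0.5673 -0.0243 0.2 1.756
```

```text
time: 0.52
tool_pos: [0.3503, -0.308, 0.2215]
tool_rot: [-3.141, -0.0, 1.07]
contact_force: [1.9, -0.5, -0.2]
opening: 0.0919
grip_force: 0.0
t 0.52 pos [ 0.3503 -0.308   0.2215] rot [-3.141 -0.     1.07 ] rel [0.3531 0.0542 0.0216] turn -0.686 F [ 1.9 -0.5 -0.2] op 0.0919 grip 0.0 q [-0.89  0.25  1.7   0.    1.2  -0.39]
```

```bash
python3 -m jog '[[[1,0.353,0.054,0.021,-0.686],[1,0.353,0.054,0.021,-0.686],[1,0.353,0.054,0.021,-0.686],[1,0.353,0.054,0.021,-0.686],[1,0.353,0.054,0.021,-0.686]]]' >/dev/null; python3 r.py 0.5673 -0.0243 0.16 1.756
```

```text
t 0.93 pos [ 0.4777 -0.1432  0.2094] rot [-3.141 -0.     1.696] rel [0.1068 0.1038 0.0493] turn -0.06 F [ 0.9 -0.5 -0.2] op 0.0916 grip 0.0 q [-0.45  0.32  1.63 -0.    1.19 -0.57]
```

```bash
python3 -m jog '[[[1,0.107,0.104,0.03,-0.06],[1,0.107,0.104,0.03,-0.06],[1,0.107,0.104,0.05,-0.06],[1,0.107,0.104,0.05,-0.06],[1,0.107,0.104,0.05,-0.06]]]' >/dev/null; python3 r.py 0.5673 -0.0243 0.082 1.756; python3 - <<'E'
from h import *
import cv2
a=robot.read_camera("scene")[180:330,220:420,::-1];b=robot.read_camera("top")[155:305,235:435,::-1]
cv2.imwrite("pics/pre.png",np.vstack([cv2.resize(a,(400,300)),cv2.resize(b,(400,300))]))
E
```

```text
t 1.35 pos [ 0.5681 -0.0219  0.1558] rot [-3.138e+00 -3.000e-03  1.754e+00] rel [-0.0025 -0.001   0.0738] turn -0.002 F [-1.8 -0.8 -0.2] op 0.0919 grip 0.0 q [-0.17  0.49  1.51  0.    1.14 -0.36]
```

View pics/pre.png

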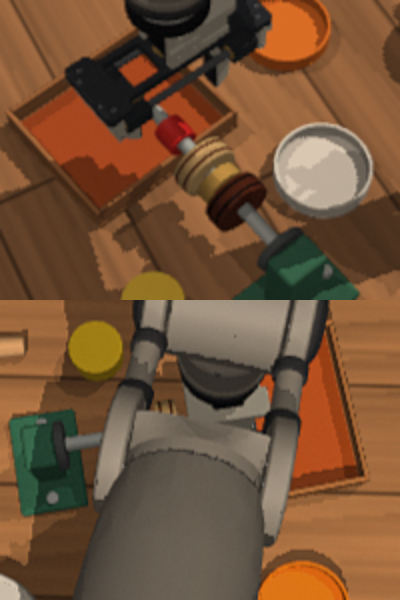

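The scene half shows the open fingers (crop about (125,125) and (245,60)) straddling the red collar (175,133). The view is clear, so I descend.

```bash
python3 -m jog '[[[1,-0.001,-0.001,0.03,0],[1,-0.001,-0.001,0.06,0],[1,-0.001,-0.001,0.074,0],[1,-0.001,-0.001,0.074,0],[0.2,-0.001,-0.001,0.074,0]]]' 15; python3 -m jog '[[[-0.4,0,0,0,0],[-0.4,0,0,0,0],[-0.4,0,0,0,0],[-0.4,0,0,0,0],[-0.4,0,0,0,0]]]' 15; python3 r.py 0.5673 -0.0243 0.082 1.756
```

```text
time: 1.87
tool_pos: [0.5664, -0.0289, 0.086]
tool_rot: [-3.141, 0.0, 1.748]
contact_force: [1.5, 0.0, 0.6]
opening: 0.0886
grip_force: 0.0
time: 2.28
tool_pos: [0.567, -0.0279, 0.0863]
tool_rot: [3.141, 0.001, 1.75]
contact_force: [0.1, 1.6, -0.1]
opening: 0.0564
grip_force: 0.0
t 2.28 pos [ 0.567  -0.0279  0.0863] rot [3.141e+00 1.000e-03 1.750e+00] rel [0.0035 0.001  0.0043] turn -0.006 F [ 0.1  1.6 -0.1] op 0.0564 grip 0.0 q [-0.18  0.57  1.6  -0.    0.97 -0.36]
```

```bash
python3 -m jog '[[[0,0.003,0.001,0.004,0],[-0.2,0.003,0.001,0.004,0],[-0.5,0.003,0.001,0.004,0],[-0.5,0.003,0.001,0.004,0],[-0.5,0.003,0.001,0.004,0]]]' 15 >/dev/null; python3 -m jog '[[[-0.5,0,0,0,0],[-0.5,0,0,0,0],[-0.5,0,0,0,0]]]' 15; python3 r.py 0.585 -0.119 0.082 1.756
```

```text
time: 2.95
tool_pos: [0.5671, -0.0247, 0.0816]
tool_rot: [-3.141, 0.0, 1.75]
contact_force: [-0.0, -0.4, -0.7]
opening: 0.0325
grip_force: 15.0
t 2.95 pos [ 0.5671 -0.0247  0.0816] rot [-3.141  0.     1.75 ] rel [-0.096   0.0008 -0.0004] turn -0.006 F [-0.  -0.4 -0.7] op 0.0325 grip 15.0 q [-0.18  0.58  1.6  -0.    0.96 -0.36]
```

```bash
python3 -m jog '[[[-0.5,0,0,-0.0025,0],[-0.5,-0.012,0,-0.0025,0],[-0.5,-0.03,0,-0.0025,0],[-0.5,-0.048,0,-0.0025,0],[-0.5,-0.066,0.0005,-0.0025,0]]]'; python3 -m jog '[[[-0.5,-0.016,0,0,0],[-0.5,-0.024,0,0,0],[-0.5,-0.024,0,0,0]]]'; python3 r.py 0.585 -0.119 0.16 1.756
```

```text
time: 3.37
tool_pos: [0.5796, -0.0911, 0.0843]
tool_rot: [3.141, 0.001, 1.75]
contact_force: [0.3, 0.5, -2.2]
opening: 0.0324
grip_force: 15.0
time: 3.62
tool_pos: [0.5839, -0.1154, 0.0841]
tool_rot: [3.141, 0.001, 1.747]
contact_force: [0.4, 1.1, -1.2]
opening: 0.0325
grip_force: 15.0
t 3.62 pos [ 0.5839 -0.1154  0.0841] rot [3.141e+00 1.000e-03 1.747e+00] rel [-0.0038  0.0004 -0.0759] turn -0.009 F [ 0.4  1.1 -1.2] op 0.0325 grip 15.0 q [-0.32  0.62  1.51 -0.    1.01 -0.5 ]
```

```bash
python3 -m jog '[[[-0.5,-0.01,0,-0.04,0],[-0.5,-0.01,0,-0.08,0],[-0.5,-0.01,0,-0.1,0.12],[-0.5,-0.01,-0.03,-0.1,0.24],[-0.5,-0.01,-0.07,-0.1,0.36]]]'; python3 r.py 0.4245 0.054 0.18 0.185
```

```text
time: 4.03
tool_pos: [0.5183, -0.1349, 0.1856]
tool_rot: [3.136, 0.001, 1.386]
contact_force: [-1.5, -0.4, -1.4]
opening: 0.0324
grip_force: 15.0
t 4.03 pos [ 0.5183 -0.1349  0.1856] rot [3.136e+00 1.000e-03 1.386e+00] rel [ 0.1685 -0.1269  0.0048] turn 1.201 F [-1.5 -0.4 -1.4] op 0.0324 grip 15.0 q [-0.4   0.4   1.58  0.    1.16 -0.21]
```

```bash
python3 -m jog '[[[-0.5,0.168,-0.127,0.003,1.2],[-0.5,0.168,-0.127,0.003,1.2],[-0.5,0.168,-0.127,0.003,1.2],[-0.5,0.168,-0.127,0.003,1.2],[-0.5,0.168,-0.127,0.003,1.2]]]'>/dev/null; python3 r.py 0.4245 0.054 0.14 0.185
```

```text
t 4.45 pos [0.426  0.0435 0.1814] rot [-3.141 -0.     0.79 ] rel [ 0.0064 -0.0084  0.0414] turn 0.605 F [-0.4 -0.1 -1. ] op 0.0327 grip 15.0 q [-0.08  0.22  1.85  0.    1.06  0.7 ]
```

```bash
python3 -m jog '[[[-0.5,0.006,-0.008,0,0.605],[-0.5,0.006,-0.008,0.01,0.605],[-0.5,0.006,-0.008,0.03,0.605],[-0.5,0.006,-0.008,0.06,0.605],[-0.5,0.006,-0.008,0.08,0.605]]]'>/dev/null; python3 -m jog '[[[-0.5,0,0,0,0.015],[-0.5,0,0,0,0.015]]]'>/dev/null; python3 r.py 0.4245 0.054 0.02 0.185; python3 - <<'E'
from h import *
import cv2
a=robot.read_camera("scene")[180:330,280:480,::-1]
cv2.imwrite("pics/pre2.png",cv2.resize(a,(800,600)))
E
```

```text
t 5.03 pos [0.4255 0.0519 0.1011] rot [-3.141e+00  2.000e-03  1.790e-01] rel [-0.0004 -0.0022  0.0811] turn -0.006 F [-0.6  1.1 -1.2] op 0.0325 grip 15.0 q [-0.06  0.34  1.96  0.    0.84  1.33]
```

View pics/pre2.png

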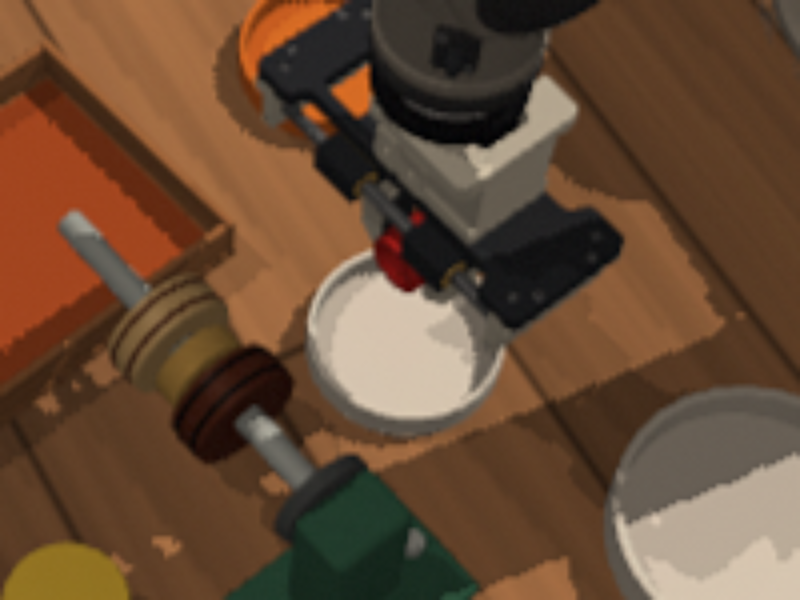

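Collar held at crop (400,258), i.e. scene (380,244). The dish rim is centred at crop (405,340), i.e. (381,265). I check the projection, then lower.

```bash
python3 -c "
from h import *
print(px2w('scene',381,265,.022),w2px('scene',[.4255,.052,.107]))"
python3 -m jog '[[[-0.5,0,-0.002,0.03,0],[-0.5,0,-0.002,0.055,0],[-0.5,0,-0.002,0.068,0],[-0.5,0,-0.002,0.074,0],[-0.5,0,-0.002,0.078,0]]]'; python3 -m jog '[[[-0.5,0,0,0.002,0],[-0.5,0,0,0.002,0]]]';python3 r.py 0.4245 0.054 0.016 0.185
```

```text
[0.42777008 0.05971808 0.022     ] [383.82477095 242.0476379 ]
time: 5.5
tool_pos: [0.4267, 0.0535, 0.0239]
tool_rot: [3.141, -0.001, 0.178]
contact_force: [-0.1, -0.4, -0.8]
opening: 0.0321
grip_force: 15.0
time: 5.67
tool_pos: [0.4267, 0.0534, 0.0221]
tool_rot: [3.141, -0.002, 0.177]
contact_force: [0.3, 0.2, -1.8]
opening: 0.0326
grip_force: 15.0
t 5.67 pos [0.4267 0.0534 0.0221] rot [ 3.141e+00 -2.000e-03  1.770e-01] rel [-0.002  -0.001   0.0061] turn -0.008 F [ 0.3  0.2 -1.8] op 0.0326 grip 15.0 q [-0.05  0.49  2.03 -0.    0.62  1.34]
```

```bash
python3 -m jog '[[[-0.5,0,0,0.003,0],[-0.5,0,0,0.0045,0],[-0.5,0,0,0.0045,0]]]'; python3 -m jog '[[[-0.5,0,0,0.001,0],[-0.5,0,0,0.0015,0],[-0.5,0,0,0.0015,0]]]'
```

```text
time: 5.92
tool_pos: [0.426, 0.0534, 0.017]
tool_rot: [3.141, -0.001, 0.176]
contact_force: [-0.8, -0.0, -1.5]
opening: 0.0325
grip_force: 15.0
time: 6.17
tool_pos: [0.4259, 0.0534, 0.0153]
tool_rot: [3.141, -0.0, 0.176]
contact_force: [1.1, 0.1, -2.0]
opening: 0.0321
grip_force: 15.0
```

```bash
python3 -m jog '[[[-0.5,0,0,0.001,0],[-0.5,0,0,0.001,0]]]' | grep -E "pos|contact"; python3 -m jog '[[[-0.5,0,0,0.001,0],[-0.5,0,0,0.001,0]]]'| grep -E "pos|contact"
```

```text
tool_pos: [0.426, 0.0534, 0.015]
contact_force: [-2.8, 0.2, 10.6]
tool_pos: [0.4262, 0.0535, 0.0145]
contact_force: [-3.6, 0.7, 15.8]
```

```bash
python3 -m jog '[[[-0.5,0,0,-0.001,0],[-0.25,0,0,-0.001,0],[-0.15,0,0,-0.001,0],[-0.04,0,0,-0.001,0],[-0.04,0,0,-0.001,0]]]' ; python3 -m jog '[[[0,0,0,-0.005,0],[0,0,0,-0.015,0],[0,0,0,-0.03,0],[0,0,0,-0.06,0],[0,0,0,-0.1,0]]]'; python3 -m jog '[[[0,0,0,-0.04,0],[0,0,0,-0.06,0],[0,0,0,-0.06,0]]]'>/dev/null; python3 r.py 0.5413 0.110 0.19 1.756;python3 - <<'E'
from h import *
import cv2
a=robot.read_camera("scene")[180:330,280:480,::-1]
cv2.imwrite("pics/post2.png",cv2.resize(a,(800,600)))
E
```

```text
time: 6.92
tool_pos: [0.4258, 0.0534, 0.0142]
tool_rot: [3.142, 0.0, 0.176]
contact_force: [-0.2, -0.5, 0.2]
opening: 0.0433
grip_force: 0.0
time: 7.33
tool_pos: [0.424, 0.0535, 0.1139]
tool_rot: [-3.14, 0.005, 0.176]
contact_force: [1.5, 1.1, -0.4]
opening: 0.0458
grip_force: 0.0
t 7.58 pos [0.4284 0.0534 0.1791] rot [ 3.139 -0.009  0.176] rel [ 0.1212 -0.036  -0.0098] turn -1.58 F [ 0.9 -0.1  0.1] op 0.0457 grip 0.0 q [-0.05  0.23  1.86 -0.    1.05  1.34]
```

View pics/post2.png

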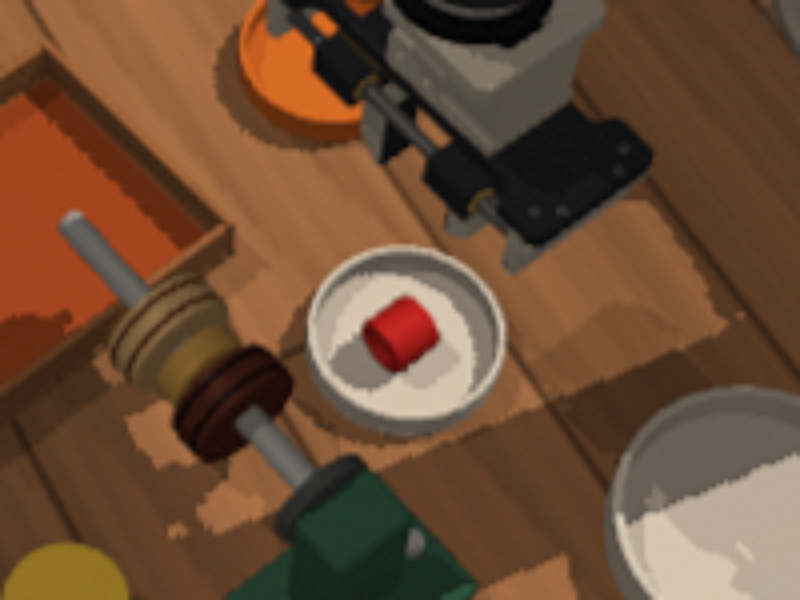

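The red collar lies on its side at the centre of the white dish, at crop (400,332). The wheels are still on the bar with about 50 mm bare behind the dark wheel. Next I straddle the bar behind it.

```bash
python3 -m jog '[[[-0.39,0.12,-0.042,-0.01,-1.58],[-0.39,0.12,-0.042,-0.01,-1.58],[-0.39,0.12,-0.042,-0.01,-1.58],[-0.39,0.12,-0.042,-0.01,-1.58],[-0.39,0.12,-0.042,-0.01,-1.58]]]'>/dev/null; python3 r.py 0.5404 0.1155 0.19 1.756
```

```text
t 8.05 pos [0.5375 0.1168 0.1819] rot [-3.14e+00  2.00e-03  8.09e-01] rel [ 0.001   0.003  -0.0081] turn -0.947 F [-0.4  0.  -0.5] op 0.0284 grip 0.0 q [0.07 0.44 1.53 0.   1.18 0.84]
```

```bash
python3 -m jog '[[[-0.39,0.001,0.003,-0.003,-0.95],[-0.39,0.001,0.003,-0.003,-0.95],[-0.39,0.001,0.003,-0.003,-0.95],[-0.39,0.001,0.003,-0.003,-0.95],[-0.39,0.001,0.003,-0.003,-0.95]]]'>/dev/null;python3 -m jog '[[[-0.39,0,0,0,-0.33],[-0.39,0,0,0,-0.33],[-0.39,0,0,0,-0.33],[-0.39,0,0,0,-0.33]]]'>/dev/null; python3 r.py 0.5404 0.1155 0.074 1.756;python3 - <<'E'
from h import *
import cv2
a=robot.read_camera("scene")[200:350,250:450,::-1]
cv2.imwrite("pics/pre3.png",cv2.resize(a,(800,600)))
E
```

```text
t 8.8 pos [0.5386 0.1143 0.1856] rot [-3.138 -0.     1.759] rel [0.0008 0.0023 0.1116] turn 0.003 F [-0.1 -0.2  0.2] op 0.0276 grip 0.0 q [ 0.07  0.43  1.53 -0.    1.19 -0.12]
```

View pics/pre3.png

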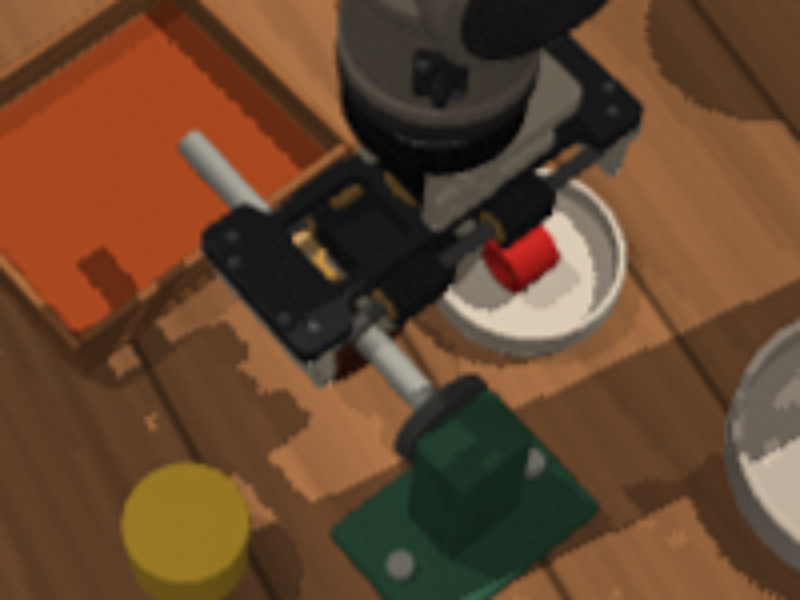

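The gripper, at crop (420,250), hangs over the bar just outside the flange (440,410), with nothing under the fingers but the bar. I descend with a force check.

```bash
python3 -m jog '[[[-0.39,0.001,0.002,0.03,0],[-0.39,0.001,0.002,0.055,0],[-0.39,0.001,0.002,0.065,0],[-0.39,0.001,0.002,0.065,0]]]'>/dev/null; python3 r.py 0.5404 0.1155 0.074 1.756;python3 -m jog '[[[-0.39,0,0,0.01,0],[-0.39,0,0,0.02,0],[-0.39,0,0,0.02,0]]]' |grep -E "pos|contact"
```

```text
t 9.18 pos [0.5393 0.1156 0.1193] rot [-3.135e+00 -1.000e-03  1.754e+00] rel [-0.0003  0.0014  0.0453] turn -0.002 F [-0.6  0.7  0.2] op 0.028 grip 0.0 q [ 0.07  0.51  1.6  -0.    1.04 -0.11]
tool_pos: [0.5407, 0.1157, 0.1011]
contact_force: [-0.5, 0.5, -1.0]
```

```bash
python3 -m jog '[[[-0.39,0,0,0.01,0],[-0.39,0,0,0.02,0],[-0.39,0,0,0.026,0],[-0.39,0,0,0.026,0]]]' |grep -E "pos|contact"; python3 r.py 0.5404 0.1155 0.074 1.756
```

```text
tool_pos: [0.5403, 0.1157, 0.0747]
contact_force: [-0.6, -1.2, -0.3]
t 9.77 pos [0.5403 0.1157 0.0747] rot [-3.139 -0.     1.756] rel [-0.0002  0.0001  0.0007] turn -0.0 F [-0.6 -1.2 -0.3] op 0.0276 grip 0.0 q [ 0.07  0.57  1.65 -0.    0.93 -0.11]
```

```bash
python3 -m jog '[[[-0.39,-0.01,0,0,0],[-0.39,-0.02,0,0,0],[-0.39,-0.03,0,0,0],[-0.39,-0.04,0,0,0],[-0.39,-0.05,0,0,0]]]' |grep -E "pos|contact|time";python3 -m jog '[[[-0.39,-0.01,0,0,0],[-0.39,-0.02,0,0,0],[-0.39,-0.03,0,0,0]]]' |grep -E "pos|contact|time"; python3 r.py 0.573 -0.0585 0.074 1.756
```

```text
time: 10.18
tool_pos: [0.5511, 0.0653, 0.0767]
contact_force: [0.6, 2.1, 0.5]
time: 10.43
tool_pos: [0.5565, 0.0361, 0.0767]
contact_force: [0.7, 3.8, 1.4]
t 10.43 pos [0.5565 0.0361 0.0767] rot [3.141 0.    1.756] rel [-0.096  -0.0012  0.0027] turn -0.0 F [0.7 3.8 1.4] op 0.0281 grip 1.2 q [-0.07  0.57  1.63  0.    0.94 -0.26]
```

```bash
python3 -m jog '[[[-0.39,-0.012,0,0,0],[-0.39,-0.024,0,0,0],[-0.39,-0.036,0,0,0],[-0.39,-0.048,0,0,0],[-0.39,-0.06,0,0,0]]]' |grep -E "pos|contact|time"; python3 r.py 0.573 -0.0585 0.074 1.756
python3 - <<'E'
from h import *
import cv2
a=robot.read_camera("scene")[180:330,220:420,::-1]
cv2.imwrite("pics/mid.png",cv2.resize(a,(800,600)))
E
```

```text
time: 10.85
tool_pos: [0.5671, -0.0232, 0.0763]
contact_force: [0.7, 2.1, 1.0]
t 10.85 pos [ 0.5671 -0.0232  0.0763] rot [-3.141  0.     1.756] rel [-0.0358 -0.0007  0.0023] turn -0.0 F [0.7 2.1 1. ] op 0.028 grip 0.8 q [-0.18  0.59  1.6  -0.    0.95 -0.36]
```

View pics/mid.png

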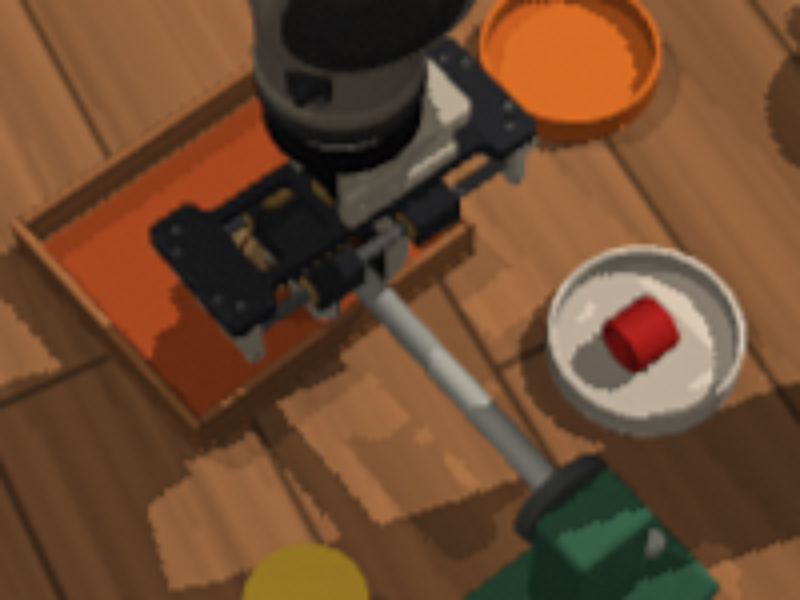

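The bar behind the gripper is bare (crop (430,350)) and everything is being pushed ahead over the tray. I continue past the tip.

```bash
python3 -m jog '[[[-0.39,-0.012,0,0,0],[-0.39,-0.024,0,0,0],[-0.39,-0.036,0,0,0],[-0.39,-0.048,0,0,0],[-0.39,-0.06,0,0,0]]]' |grep -E "pos|contact|time";python3 -m jog '[[[-0.39,0,0,0,0],[-0.39,0,0,0,0],[-0.39,0,0,0,0],[-0.39,0,0,-0.03,0],[-0.39,0,0,-0.07,0]]]' |grep -E "pos|contact|time"; python3 -m jog '[[[-0.39,0,0,-0.04,0],[-0.39,0,0,-0.08,0],[-0.39,0,0,-0.12,0],[-0.39,0,0,-0.12,0]]]' |grep -E "pos|contact|time"
python3 - <<'E'
from h import *
import cv2
a=robot.read_camera("scene")[140:380,190:510,::-1]
cv2.imwrite("pics/end.png",cv2.resize(a,(800,600)))
E
```

```text
time: 11.32
tool_pos: [0.5782, -0.0822, 0.0763]
contact_force: [0.5, 0.6, 0.3]
time: 11.73
tool_pos: [0.5756, -0.0795, 0.1436]
contact_force: [0.2, -0.1, 0.3]
time: 12.07
tool_pos: [0.581, -0.0807, 0.2754]
contact_force: [1.4, -0.1, 0.8]
```

View pics/end.png

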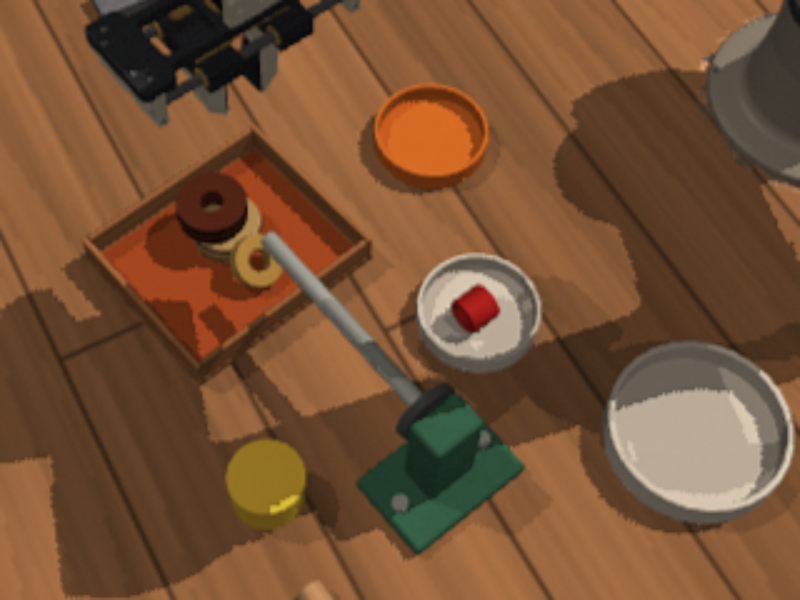

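The dark wheel (213,203) lies on the pale wheel (230,235), with the spacer (257,262) beside them, all inside the tray. The collar is in the dish (476,308), the tin (267,480) is undisturbed and the gripper is clear, so I hand in.

```bash
python3 -c "
from cell import robot
print(robot.hand_in())"
```

```text
the job is handed in; nothing more can be done
None
```

The job is handed in at about 12 s of the 64 s allowed: the collar was set down in the small white dish first, then both wheels and the spacer were pushed off into the tray. The arm went nowhere near the tin, hammer, brush or last, though my last picture shows only the tin in full.

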